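# Tare the tea scale for an empty caddy

## Task

Take the green tea caddy out of its bamboo rack and set it down gently on the scale's steel pan, upright and roughly centred, with its two small ends facing the pan's two cheeks. Once it rests there free of your fingers, turn the black knob of the dial until its red zero mark points at the black needle. Leave the cups, teapot, pitcher, tongs and brown jar where they are.

Things in the scene. Friction and masses are not known exactly. Their poses are not given: they have to be found in the camera images.
- caddy: Loose closed tea caddy, dark green box with a brass band and a flat brass disc on top: 60 long (its x) x 40 wide (its y) x 36 mm high; 0.17 to 0.36 kg. Origin at the centre of its underside. It starts lying in the rack's slot, its x along the slot.
- rack: Fixed bamboo rack, 60 (x) x 64 (y) mm, origin at the centre of its underside. Its floor is 15 mm above the table; two walls 9 mm thick, along x, rise to 53 mm above the table and leave a slot 46 mm wide, open at both x ends and at the top. The caddy in it can be gripped only across its 60 mm length, by the small ends.
- mat: Fixed bamboo mat, 130 x 130 x 3 mm, nothing on it: a free place to set the caddy down and take it another way. Origin at the centre of its underside.
- scale: Fixed tea scale, grey housing 145 (x) x 250 (y) mm, its top 40 mm above the table; origin at the centre of its underside. The dial's axis is vertical at x 0, y -55 mm; the pan's centre is at x 0, y +68 mm.
- pan: Steel pan, plate 58 (x) x 84 (y) mm; origin at the centre of its upper surface, 60 mm above the table when empty; axes as the scale's. Sinks 6 to 14 mm under the caddy. Two cheeks, 46 mm wide in x, 5 thick, 36 high, stand at its y ends, 72 mm apart inside; x sides open. So the caddy, length along the pan's y, goes in only while gripped across its 40 mm width.
- needle (a joint): Angle of the weight needle (rad), clockwise seen from above; 0, pan empty, is the scale's +x direction. It turns 150 rad per metre that the pan sinks.
- needle_mark (a point): Point on the black needle at 50 mm from the dial's axis, where it comes out from under the steel dial disc; the needle's free end reaches to 64 mm over a white face.
- bezel (a joint): Angle of the dial disc with its knob (rad), clockwise seen from above, in the same measure as the needle: the dial reads zero when it equals the needle's angle. Range -1.2 to 3.6, stays where it is left.
- zero_mark (a point): Red zero mark's outer end on the rim of the steel dial disc (radius 50 mm), at 50 mm from the dial's axis. A second red stripe on the top of the knob points the same way.
- knob_grip (a point): On the dial's axis, inside the black knob, 67 mm above the table: height to grip. The knob is a bar 46 long x 14 wide x 28 mm high on top of the disc, its top 77.5 mm above the table, disc top at 49.5 mm; its x axis runs along the bar towards the zero mark.
- strainer_foot (a point): Foot of the strainer clamp, on top of the fixed black tea tray (190 along x, 500 along y, 45 mm high), 17 mm behind the middle of the tray's near edge. A thin steel strainer arm rises upright from it to 300 mm above the table.
- teapot: White teapot, 110 mm wide, 97 high, spout and handle reach 80 mm along its +y and -y. Origin under its centre. Leave alone.
- pitcher: Steel pitcher, 76 mm diameter, 95 high, handle to 70 mm at -y. Origin under its centre. Leave alone.
- tongs: Bamboo tongs lying, 16 x 130 (y) x 20 mm. Leave alone.
- jar: Brown jar, 64 mm diameter, 80 high. Leave alone.
- cup_a: White cup with a blue rim, 58 mm diameter, 40 high, back left on the tray. Leave alone.
- cup_b: White cup with a blue rim, 58 mm diameter, 40 high, back right on the tray. Leave alone.
- cup_c: White cup with a blue rim, 58 mm diameter, 40 high, on the table, near left. Leave alone.
- cup_d: White cup with a blue rim, 58 mm diameter, 40 high, on the table, near right. Leave alone.
Things that resemble listed ones, but are neither listed nor needed, are in the scene too. Leave any pink look-alike of the caddy alone.

How it is judged:
On the way, in this order (a step that is already met when the one before it is completed fails the run):
1. the caddy rests on the pan between the cheeks, let go (x of caddy in the frame of pan between -0.014 and 0.014 m and y of caddy in the frame of pan between -0.01 and 0.01 m and z of caddy in the frame of pan between -0.004 and 0.004 m and angle between the x axis of caddy and the y axis of pan, either way round below 0.2 rad and contact force between the fingers and caddy below 0.05 N and contact force between the arm and pan below 0.05 N and linear speed of caddy below 0.02 m/s), for 0.3 s.
2. with the caddy on the pan, the zero mark is turned to the needle (all of step 1 and horizontal distance between zero_mark and needle_mark below 0.004 m), for 0.2 s.
At the end, for the whole second after the job is handed in: The caddy stands at rest on the pan (within 14 mm of its centre in x, 10 mm in y, 4 mm in height, its length within 0.2 rad of the pan's y), not touched; the zero mark lies within 4 mm (about 4.5 degrees) of the needle, at rest (all of step 2 and velocity of joint bezel between -0.05 and 0.05 rad/s and angular speed of caddy below 0.1 rad/s).
It fails at once if the caddy was slammed on the pan or pressed into it with more than 20 N (contact force between caddy and pan above 20 N).
It fails at once if a cup, the teapot, the pitcher, the tongs or the jar was moved more than 20 mm (distance of any of cup_a, cup_b, cup_c, cup_d, teapot, pitcher, tongs, jar from where it was at the start of the episode above 0.02 m).
It also fails if it takes over 72 s, if anything falls off the work surface, if the arm or the gripper's body presses on something with over 40 N, if the wrist force passes 120 N, or if a joint passes its speed limit or range.

## Robot

A 6-joint arm with a two-finger parallel gripper is mounted at the origin on the work surface. World frame = base frame: x ahead of the robot, y to its left, z up, the work surface at z = 0. Lengths are in m, angles in rad, forces in N, time in s.
With the tool pointing down it reaches from about 0.35 to 0.775 m from the base axis. Payload 7.3 kg.
Tool frame: the origin (TCP) lies midway between the tips of the shut fingers; the grasp point (between the pads) lies 19 mm behind it (tcp_to_grasp is the distance from the TCP to the grasp point, in m); z points along the fingers, y is the line along which they close (so a half turn about z gives the same grasp; the last joint's range is limited). The gripper opens to 92 mm and grips with 3 to 60 N. Pads are 19 mm wide; open, the fingers measure 130 mm over their backs; the gripper's body (75 mm by 190 mm) begins 47 mm behind the grasp point.
Start: joints at [-1.38, 0.342, 1.524, -0, 1.275, -0.146], TCP at [0.174, -0.496, 0.227] pointing down, gripper open.
Joint ranges: [-2.53, 2.53], [-0.77, 2.02], [0.04, 2.7], [-1, 4.14], [0.28, 2.66], [-3.11, 3.11]. Speed limits (rad/s): [2.57, 2.57, 3.14, 3.14, 3.14, 3.14].

## Interface

Orientations are given as [roll, pitch, yaw] about the fixed x, y, z axes, in that order (R = Rz(yaw) Ry(pitch) Rx(roll)).
In Python, from cell import observe, read_camera, calibration, hand_in, tcp_to_grasp gives the robot as it stands.
- The arm moves only by the tool send_rows, never from a script. Its argument "targets" is a list of rows, each a list of 5 numbers: the opening, from 0 (shut) to 1 (fully open), then the shift along the world's x, y, z in m, then the turn about the world's z in rad. A call has 1 to 5 rows; each row shifts and turns the commanded pose from where the row before left it; what a row does not reach is not made up. A row lasts 1/10 s, in which the tool goes at most 50 mm and 8.59 degrees, less where a joint would pass 70% of its speed; a pose out of reach is approached as far as the arm can. A call is refused whole if a number of a shift passes 0.05 or a number of a turn 0.15, either way. A call with a gripper value outside its range is refused whole. The fingers move at their own pace and stop on an object; "grip_force" is the grip in N (left out, the last holds). Time passes only in rows, so rows that do not move let the fingers close. It gives the time, the measured TCP pose, the force, the opening and the grip force at its end, in the units of the state.
- observe(): the state, without advancing time (a new reading comes with each control period).
- read_camera(name): name is "side" or "top" or "wrist"; returns (picture, depth): 480x640x3 uint8, red, green, blue; 480x640 float32, m along the optical axis (not along the pixel's ray), 0 where there is no reading.
- calibration(name): a dict with "intrinsics" (3x3 intrinsics, pixels), "k1" (the pictures are not rectified: a ray, as slopes to the right and down, at radius r is drawn at 1 + k1 r^2 times it, then the intrinsics apply), "world_to_cam" (4x4, takes a point from world to camera coordinates); the wrist camera has in their place "hand_eye" (4x4, takes a point from camera to tool coordinates, whose origin is the TCP and whose axes are the flange's). Camera axes: x right, y up, looking along -z (the intrinsics and any distortion apply to the point x, -y, -z); pixel columns grow to the right and rows downward; lengths in m; the calibration is good to about 2 mm. A picture is of the moment at which its call begins: read the wrist's pose just before it. calibration takes no time and is no camera call.
- hand_in(): hands the job in; it is judged then, once.
The state is a dict: "time": time; "qpos": joint angles; "qvel": joint speeds; "joint_efforts": joint torques, N m; "tool_pos": TCP position; "tool_rot": TCP orientation; "contact_force": force on the tool from outside, world axes, zero at the start; "torque": the same for the moment, N m; "opening": finger opening in m; "grip_force": force on a finger pad.
Only numpy, scipy, OpenCV 4.12 (cv2) and the standard library are available. Lean on these libraries where they do the work, as an engineer would, in place of code of your own. Each camera call takes 0.05 s, during which the arm holds its last target. There are 200 camera calls.

## Working session

There is one attempt and no reset: what is moved stays moved. The work goes in short steps, Python scripts to look and compute and a tool call to move; the robot and the scene stay as the last step left them, time stands still between calls to the robot, and variables do not carry over. Pictures are saved under pics/ and viewed, at most 10 in all, crops included, and the job is handed in when it is done.

Besides the shell and the picture viewer there is one more tool, called in YAML: its name, and indented under it one key for each argument. send_rows: Moves the arm, as the interface text tells. Its arguments: {"type":"object","properties":{"targets":{"type":"array","items":{"type":"array","items":{"type":"number"}}},"grip_force":{"type":"number"}},"required":["targets"]}

```bash
mkdir -p pics; ls; cat > h.py <<'E'
import numpy as np, cv2
from cell import observe, read_camera, calibration, hand_in, tcp_to_grasp
def snap(n,f=None):
    p,d=read_camera(n)
    if f: cv2.imwrite('pics/'+f,cv2.cvtColor(p,cv2.COLOR_RGB2BGR))
    return p,d
def rays(n,uv,st=None):
    """origin and direction (depth 1 along optical axis) in world, for pixels uv Nx2"""
    c=calibration(n);K=np.array(c['intrinsics']);uv=np.asarray(uv,float).reshape(-1,1,2)
    # x_d = x(1+k1 r^2), k1 forward
    xy=cv2.undistortPoints(uv,K,np.array([c['k1'],0,0,0,0.])).reshape(-1,2)
    dc=np.c_[xy[:,0],-xy[:,1],-np.ones(len(xy))]
    if n=='wrist':
        from scipy.spatial.transform import Rotation as R
        T=np.eye(4);T[:3,:3]=R.from_euler('xyz',st['tool_rot']).as_matrix();T[:3,3]=st['tool_pos']
        M=T@np.array(c['hand_eye'])
    else: M=np.linalg.inv(np.array(c['world_to_cam']))
    return M[:3,3],dc@M[:3,:3].T
def onz(n,uv,z,st=None):
    o,d=rays(n,uv,st);return o+d*((z-o[2])/d[:,2])[:,None]
def cloud(n,d,st=None):
    v,u=np.mgrid[:480,:640];o,r=rays(n,np.c_[u.ravel(),v.ravel()],st)
    P=(o+r*d.ravel()[:,None]).reshape(480,640,3);P[d==0]=np.nan;return P
E
python3 - <<'E'
from h import *
print(observe(),tcp_to_grasp)
for n in('top','side','wrist'):
    p,d=snap(n,n+'0.png');c=calibration(n);print(n,c)
E
```

```text
pics
{'time': 0.0, 'qpos': array([-1.38001293e+00,  3.42704290e-01,  1.52499937e+00,  6.47518688e-06,
        1.27544173e+00, -1.46002322e-01]), 'qvel': array([-1.34602499e-03,  1.66280703e-03,  2.11059786e-04,  2.40307363e-03,
       -4.00520429e-04,  3.15146305e-06]), 'joint_efforts': array([-8.68877196e-04, -4.31240416e+01, -2.44220889e+01,  7.16661592e-02,
        5.59264678e-02, -1.03914604e-04]), 'tool_pos': array([ 0.17343158, -0.4950893 ,  0.22606071]), 'tool_rot': array([-3.14005734e+00, -2.32023680e-04,  3.36783650e-01]), 'contact_force': array([ 0.41504862,  0.67491646, -0.75516674]), 'torque': array([-0.00503351,  0.01768171, -0.02710199]), 'grip_force': 0.0, 'opening': 0.09173311181380342} 0.0188
top {'intrinsics': array([[562.27425041,   0.        , 316.13316578],
       [  0.        , 562.27425041, 238.08624181],
       [  0.        ,   0.        ,   1.        ]]), 'k1': -0.15610479591608245, 'world_to_cam': array([[-0.01035933, -0.99984372, -0.01432576,  0.00873877],
       [ 0.99505214, -0.01172329,  0.09866003, -0.55741361],
       [-0.09881256, -0.01323282,  0.9950
[... 405 characters left out ...]
423, -0.23928495],
       [-0.36098813,  0.61492392,  0.70111065, -1.11555332],
       [ 0.        ,  0.        ,  0.        ,  1.        ]])}
wrist {'intrinsics': array([[379.92998733,   0.        , 322.34089191],
       [  0.        , 379.92998733, 240.11289772],
       [  0.        ,   0.        ,   1.        ]]), 'k1': -0.08013055108884608, 'hand_eye': array([[-1.95550744e-04,  9.50584354e-01,  3.10466340e-01,
         8.44316481e-02],
       [ 9.99999776e-01, -1.29877113e-05,  6.69626906e-04,
         2.83830843e-04],
       [ 6.40569107e-04,  3.10466401e-01, -9.50584138e-01,
        -1.58119544e-01],
       [ 0.00000000e+00,  0.00000000e+00,  0.00000000e+00,
         1.00000000e+00]])}
```

View pics/top0.png

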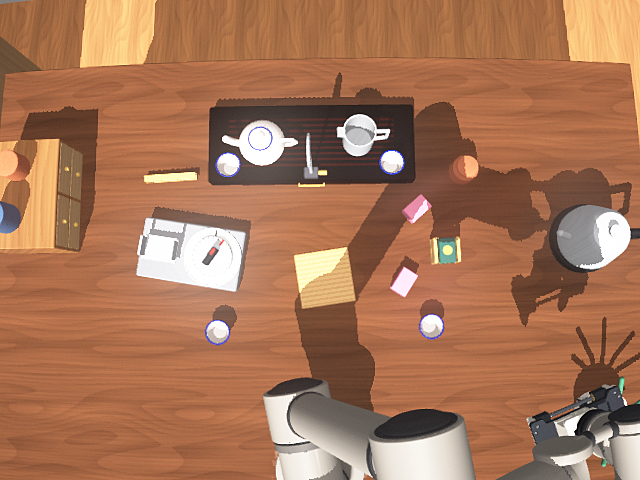

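View pics/side0.png

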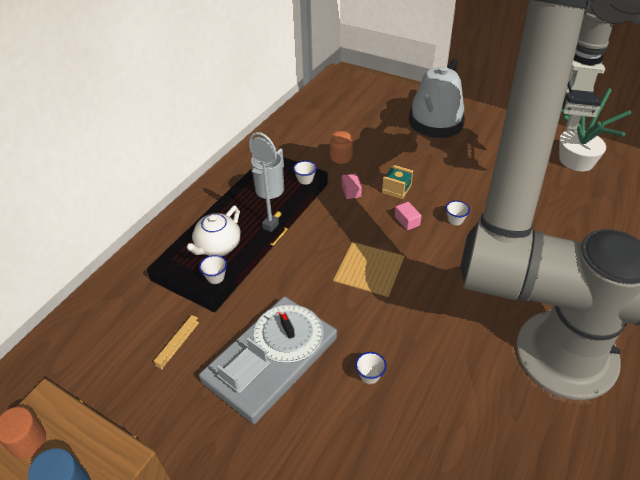

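The top view shows the caddy in its rack at about (446,250), with pink look-alikes at (417,208) and (404,281). The mat is at (325,277), the pan at (160,245), the knob at (212,250) and the strainer foot at (310,172). The side view agrees.

```bash
python3 - <<'E'
from h import *
p,d=snap('top');P=cloud('top',d);Z=P[...,2]
hsv=cv2.cvtColor(p,cv2.COLOR_RGB2HSV);H,S,V=[hsv[...,i].astype(int) for i in range(3)]
def box(m): 
    m=np.array(m,bool);b=np.zeros_like(m);return m
def reg(u0,u1,v0,v1):
    m=np.zeros((480,640),bool);m[v0:v1,u0:u1]=1;return m
def rect(name,m,z,big=True):
    m=m.astype(np.uint8)
    n,l,s,_=cv2.connectedComponentsWithStats(m);k=1+s[1:,4].argmax()
    vu=np.argwhere(l==k);q=onz('top',vu[:,::-1],z)[:,:2]
    r=cv2.minAreaRect((q*1000).astype(np.float32));
    print(name,'px',len(q),'rect',np.round(r[0],1),np.round(r[1],1),round(r[2],1),'mean',np.round(q.mean(0)*1000,1),'z med',np.round(np.nanmedian(Z[l==k]),4))
    return l==k
R=reg(425,470,230,270)
rect('green',R&(H>60)&(H<100)&(S>60)&(V>30),.051)
rect('caddy/rack height>.043',R&(Z>.043),.052)
rect('rack walls gold',R&(H>15)&(H<32)&(S>70)&(V>110),.053)
M=reg(285,365,240,315);rect('mat',M&(H>15)&(H<32)&(V>120)&(S>60),.003)
Sx=reg(125,255,195,300)
rect('housing',Sx&(Z>.030),.04)
rect('housing top only',Sx&(Z>.033)&(Z<.045),.04)
rect('pan plate',Sx&(Z>.052)&(Z<.07)&reg(125,190,195,300),.06)
rect('cheeks',Sx&(Z>.08)&reg(125,190,195,300),.096)
rect('knob',reg(190,245,225,280)&(Z>.065),.0775)
rect('red',reg(190,245,225,280)&((H<8)|(H>172))&(S>140)&(V>90),.0775)
rect('pinkA',reg(395,435,190,225)&((H<8)|(H>150))&(S>70)&(V>120)&(Z>.01),.036)
rect('pinkB',reg(385,420,262,300)&((H<8)|(H>150))&(S>40)&(V>120)&(Z>.01),.036)
for n,uv in dict(strainer=(310,172),cupd=(431,326),cupc=(217,332)).items(): print(n,np.round(onz('top',[uv],.04)[0],3),P[uv[1],uv[0]].round(3))
a=cv2.resize(cv2.cvtColor(p,cv2.COLOR_RGB2BGR)[205:300,130:255],None,fx=5,fy=5,interpolation=cv2.INTER_CUBIC)
cv2.imwrite('pics/scale0.png',a)
E
```

```text
green px 257 rect [ 520.2 -304.5] [51.5 39.3] 2.5 mean [ 518.4 -304.8] z med 0.0504
caddy/rack height>.043 px 639 rect [ 523.8 -304. ] [58.5 65.5] 1.9 mean [ 524.1 -304.3] z med 0.0511
rack walls gold px 78 rect [ 524.4 -306.2] [21.6 21.2] 89.2 mean [ 524.1 -305.4] z med 0.0512
mat px 2151 rect [464.3 -15.4] [130.8 131.5] 8.1 mean [454.9 -21.6] z med 0.0025
housing px 6118 rect [523.4 305.7] [255.9 143.6] 80.6 mean [522.9 302.7] z med 0.042
housing top only px 3725 rect [523.1 303.4] [250.5 143.5] 80.7 mean [522.4 303. ] z med 0.0397
pan plate px 708 rect [534.5 372. ] [84.9 56.5] 80.1 mean [534.9 375.3] z med 0.0596
cheeks px 78 rect [527.3 332.1] [10.1 42.5] 81.0 mean [527.1 332.2] z med 0.0924
knob px 129 rect [514.6 250. ] [15.8 44.4] 51.0 mean [514.6 250. ] z med 0.0762
red px 7 rect [546.  220.9] [ 1.7 11.4] 44.6 mean [545.7 221.4] z med 0.049
pinkA px 318 rect [ 625.1 -237.6] [40.3 65.5] 40.2 mean [ 628.5 -233.8] z med 0.0355
pinkB px 75 rect [ 464.6 -196.2] [36.2 71.2] 26.4 mean [ 464.7 -194.5] z med 0.0317
strainer [0.716 0.015 0.04 ] [0.707 0.015 0.079]
cupd [ 0.346 -0.265  0.04 ] [ 0.344 -0.272  0.006]
cupc [0.337 0.238 0.04 ] [0.335 0.244 0.007]
```

View pics/scale0.png

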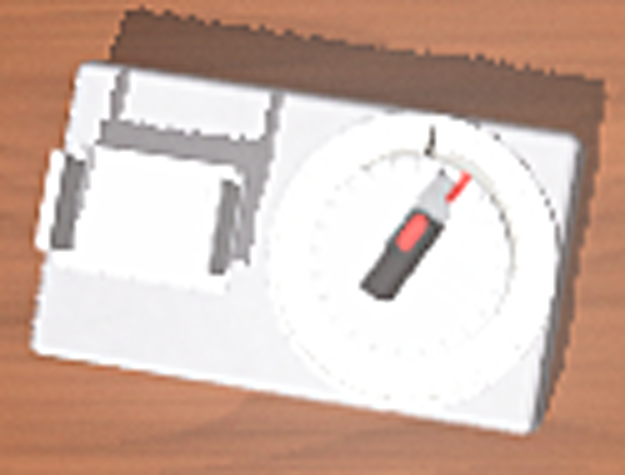

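Measured positions, all agreeing with the given sizes:
- **Scale:** centre (523, 303) mm, yaw -9.4°.
- **Pan:** (534.4, 371).
- **Dial:** (514.4, 249.6), bezel at about 0.55 rad.
- **Rack:** (524, -304), yaw 2°.
- **Mat:** (464, -15).

The crop shows the needle at the scale's +x (432,140) and the red mark at (458,187). Next I move above the rack.

send_rows:
  targets:
    - [1,0.039,0.0213,-0.006,0.141]
    - [1,0.039,0.0213,-0.006,0.141]
    - [1,0.039,0.0213,-0.006,0.141]
    - [1,0.039,0.0213,-0.006,0.141]
    - [1,0.039,0.0213,-0.006,0.141]
  grip_force: 15

```text
time: 0.7
tool_pos: [0.3699, -0.3879, 0.1964]
tool_rot: [-3.142, 0.0, 1.047]
contact_force: [-0.3, -0.2, 0.0]
opening: 0.0919
grip_force: 0.0
```

send_rows:
  targets:
    - [1,0.039,0.0213,-0.006,0.141]
    - [1,0.039,0.0213,-0.006,0.141]
    - [1,0.039,0.0213,-0.006,0.141]
    - [1,0.039,0.0213,-0.006,0.141]
    - [1,0,0,0,0]

```text
time: 1.2
tool_pos: [0.528, -0.3003, 0.1712]
tool_rot: [3.141, -0.002, 1.614]
contact_force: [-0.4, -0.6, 0.2]
opening: 0.0919
grip_force: 0.0
```

```bash
python3 - <<'E'
from h import *
st=observe();print(st['tool_pos'],st['tool_rot'],st['time'])
p,d=snap('wrist','w1.png');P=cloud('wrist',d,st);Z=P[...,2]
hsv=cv2.cvtColor(p,cv2.COLOR_RGB2HSV);H,S,V=[hsv[...,i].astype(int) for i in range(3)]
near=(abs(P[...,0]-.524)<.06)&(abs(P[...,1]+.304)<.05)
for nm,m in dict(green=(H>60)&(H<100)&(S>60)&near&(Z>.04),top=near&(Z>.04)&(Z<.06)).items():
    q=P[m][:,:2]*1000;r=cv2.minAreaRect(q.astype(np.float32));print(nm,len(q),r,np.nanmedian(Z[m]))
E
```

```text
[ 0.52796186 -0.3002711   0.17121617] [ 3.14137358e+00 -1.92463333e-03  1.61424290e+00] 1.2
green 3063 ((523.0552368164062, -305.969482421875), (59.38909912109375, 38.878631591796875), 2.265207052230835) 0.05101381850487552
top 6239 ((523.794189453125, -306.05499267578125), (61.25772476196289, 64.38924407958984), 2.3572030067443848) 0.051358972652782164
```

View pics/w1.png

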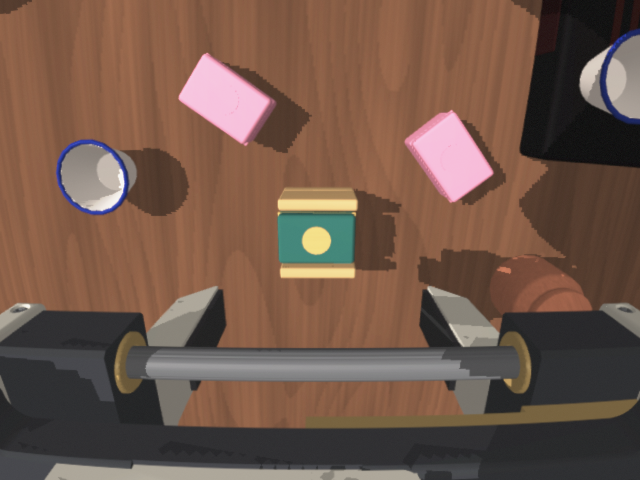

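The wrist view shows the green caddy at (316,240), clear of the pink boxes. I measured it at (523, -306) mm, yaw 2.3°, top at 51 mm. I'm descending.

send_rows:
  targets:
    - [1,0,0,-0.03,0]
    - [1,0,0,-0.03,0]
    - [1,0,0,-0.01,0]
    - [1,0,0,0,0]

```text
time: 1.65
tool_pos: [0.523, -0.304, 0.1015]
tool_rot: [-3.139, -0.002, 1.604]
contact_force: [0.1, -0.5, -0.6]
opening: 0.0917
grip_force: 0.0
```

send_rows:
  targets:
    - [1,0,-0.001,-0.03,0]
    - [1,0,0,-0.03,0]
    - [1,0,0,-0.02,0]
    - [1,0,0,-0.006,0]
    - [1,0,0,0,0]

```text
time: 2.15
tool_pos: [0.5247, -0.3054, 0.0175]
tool_rot: [3.141, 0.0, 1.605]
contact_force: [0.3, 0.8, 0.1]
opening: 0.0919
grip_force: 0.0
```

send_rows:
  targets:
    - [0.4,0,0,0,0]
    - [0.4,0,0,0,0]
    - [0.4,0,0,0,0]
    - [0.4,0,0,0,0]
    - [0.4,0,0,0,0]
  grip_force: 20

```text
time: 2.65
tool_pos: [0.5245, -0.3049, 0.0172]
tool_rot: [3.141, 0.0, 1.606]
contact_force: [0.1, 0.3, 3.9]
opening: 0.0597
grip_force: 20.0
```

send_rows:
  targets:
    - [0.4,0,0,0.01,0]
    - [0.4,0,0,0.02,0]
    - [0.4,0,0,0.03,0]
    - [0.4,0,0,0.03,0]
    - [0.4,0,0,0,0]

```text
time: 3.15
tool_pos: [0.5266, -0.3063, 0.1113]
tool_rot: [3.135, 0.005, 1.606]
contact_force: [0.9, -0.3, -2.5]
opening: 0.0599
grip_force: 20.0
```

send_rows:
  targets:
    - [0.4,-0.006,0.029,0,0.14]
    - [0.4,-0.006,0.029,0,0.14]
    - [0.4,-0.006,0.029,0,0.14]
    - [0.4,-0.006,0.029,0,0.14]
    - [0.4,-0.006,0.029,0,0.14]

```text
time: 3.65
tool_pos: [0.4934, -0.1583, 0.1055]
tool_rot: [-3.141, -0.002, 2.311]
contact_force: [0.1, 1.0, -3.4]
opening: 0.0596
grip_force: 20.0
```

send_rows:
  targets:
    - [0.4,-0.006,0.029,0,0.14]
    - [0.4,-0.006,0.029,0,0.14]
    - [0.4,-0.006,0.029,0,0.14]
    - [0.4,-0.006,0.029,0,0.14]
    - [0.4,-0.006,0.029,0,0.14]

```text
time: 4.15
tool_pos: [0.4634, -0.0135, 0.1058]
tool_rot: [3.141, -0.002, 3.011]
contact_force: [1.2, 0.4, -3.4]
opening: 0.06
grip_force: 20.0
```

send_rows:
  targets:
    - [0.4,0,0,-0.03,0]
    - [0.4,0,0,-0.03,0]
    - [0.4,0,0,-0.03,0]
    - [0.4,0,0,-0.005,0]
    - [0.4,0,0,0,0]

```text
time: 4.65
tool_pos: [0.4635, -0.0146, 0.0108]
tool_rot: [3.141, -0.003, 3.006]
contact_force: [0.5, -0.1, -1.9]
opening: 0.0601
grip_force: 20.0
```

send_rows:
  targets:
    - [0.4,0,0,-0.003,0]
    - [0.4,0,0,0,0]

```text
time: 4.85
tool_pos: [0.4652, -0.015, 0.0096]
tool_rot: [-3.142, 0.002, 3.006]
contact_force: [0.1, 0.2, -2.3]
opening: 0.0599
grip_force: 20.0
```

send_rows:
  targets:
    - [0.4,0,0,-0.002,0]
    - [0.4,0,0,0,0]

```text
time: 5.05
tool_pos: [0.4648, -0.0149, 0.0072]
tool_rot: [3.142, 0.001, 3.006]
contact_force: [0.3, 0.0, -3.3]
opening: 0.0599
grip_force: 20.0
```

send_rows:
  targets:
    - [0.4,0,0,-0.001,0]
    - [0.4,0,0,0,0]

```text
time: 5.25
tool_pos: [0.4645, -0.0148, 0.0058]
tool_rot: [3.142, 0.0, 3.006]
contact_force: [0.3, 0.2, -3.0]
opening: 0.0601
grip_force: 20.0
```

send_rows:
  targets:
    - [0.4,0,0,-0.001,0]
    - [0.4,0,0,0,0]

```text
time: 5.45
tool_pos: [0.4646, -0.0148, 0.0052]
tool_rot: [3.142, 0.0, 3.006]
contact_force: [-1.8, -0.3, 4.1]
opening: 0.0598
grip_force: 20.0
```

send_rows:
  targets:
    - [0.4,0,0,-0.001,0]
    - [0.4,0,0,0,0]

```text
time: 5.65
tool_pos: [0.4647, -0.0148, 0.0051]
tool_rot: [-3.142, 0.001, 3.006]
contact_force: [-5.8, 1.1, 16.7]
opening: 0.0599
grip_force: 20.0
```

send_rows:
  targets:
    - [0.4,0,0,0.001,0]
    - [1,0,0,0,0]
    - [1,0,0,0,0]
    - [1,0,0,0,0]
    - [1,0,0,0,0]

```text
time: 6.15
tool_pos: [0.4646, -0.0148, 0.0046]
tool_rot: [3.142, -0.0, 3.006]
contact_force: [0.4, -0.6, 0.7]
opening: 0.0873
grip_force: 0.0
```

send_rows:
  targets:
    - [1,0,0,0.02,0]
    - [1,0,0,0.04,0]
    - [1,0,0,0.04,0]
    - [1,0,0,0.01,-0.14]
    - [1,0,0,0,-0.14]

```text
time: 6.65
tool_pos: [0.4659, -0.0151, 0.1169]
tool_rot: [3.14, 0.005, 2.72]
contact_force: [-0.0, 1.2, 0.1]
opening: 0.092
grip_force: 0.0
```

send_rows:
  targets:
    - [1,0,0,0,-0.145]
    - [1,0,0,0,-0.145]
    - [1,0,0,0,-0.145]
    - [1,0,0,0,-0.145]
    - [1,0,0,0,-0.145]

```text
time: 7.15
tool_pos: [0.4644, -0.0148, 0.1146]
tool_rot: [-3.141, -0.0, 1.995]
contact_force: [0.0, 0.1, -0.5]
opening: 0.0919
grip_force: 0.0
```

send_rows:
  targets:
    - [1,0,0,0,-0.145]
    - [1,0,0,0,-0.145]
    - [1,0,0,0,-0.145]
    - [1,0,0,0,-0.131]
    - [1,0,0,0,0]

```text
time: 7.65
tool_pos: [0.4645, -0.0148, 0.1146]
tool_rot: [-3.141, -0.0, 1.434]
contact_force: [1.0, -0.2, -0.2]
opening: 0.092
grip_force: 0.0
```

```bash
python3 - <<'E'
from h import *
st=observe();print(st['tool_pos'],st['tool_rot'],st['time'],st['opening'])
for n in('wrist','top'):
    p,d=snap(n,n+'2.png');P=cloud(n,d,st);Z=P[...,2]
    hsv=cv2.cvtColor(p,cv2.COLOR_RGB2HSV);H,S,V=[hsv[...,i].astype(int) for i in range(3)]
    near=(abs(P[...,0]-.4645)<.06)&(abs(P[...,1]+.015)<.06)
    m=(H>60)&(H<100)&(S>60)&near&(Z>.03)&(Z<.045)
    q=P[m][:,:2]*1000;print(n,len(q),len(q) and cv2.minAreaRect(q.astype(np.float32)),np.nanmedian(Z[m]))
E
```

```text
[ 0.46446132 -0.01478092  0.1146331 ] [-3.14147250e+00 -2.92388119e-05  1.43372046e+00] 7.65 0.0919828382720162
wrist 4102 ((465.9908752441406, -14.477434158325195), (58.600746154785156, 38.79886245727539), 82.12088775634766) 0.03903224546173248
top 0 0 nan
  return np.nanmean(a, axis, out=out, keepdims=keepdims)
```

send_rows:
  targets:
    - [1,0.001,0,-0.03,0]
    - [1,0,0,-0.03,0]
    - [1,0,0,-0.03,0]
    - [1,0,0,-0.014,0]
    - [1,0,0,0,0]

```text
time: 8.25
tool_pos: [0.4641, -0.0146, 0.009]
tool_rot: [-3.137, -0.0, 1.437]
contact_force: [-0.2, -0.9, 0.4]
opening: 0.0915
grip_force: 0.0
```

send_rows:
  targets:
    - [0.2,0,0,0,0]
    - [0.2,0,0,0,0]
    - [0.2,0,0,0,0]
    - [0.2,0,0,0,0]
    - [0.2,0,0,0,0]
  grip_force: 15

```text
time: 8.75
tool_pos: [0.4658, -0.0148, 0.0112]
tool_rot: [3.141, 0.0, 1.435]
contact_force: [0.3, 0.3, 0.1]
opening: 0.0562
grip_force: 0.0
```

send_rows:
  targets:
    - [0.2,0,0,0,0]
    - [0.2,0,0,0.005,0]
    - [0.2,0,0,0.03,0]
    - [0.2,0,0,0.04,0]
    - [0.2,0,0,0.045,0]

```text
time: 9.25
tool_pos: [0.4642, -0.0146, 0.1313]
tool_rot: [-3.138, -0.0, 1.435]
contact_force: [1.5, -0.3, -4.4]
opening: 0.0399
grip_force: 15.0
```

send_rows:
  targets:
    - [0.2,0.01,0.04,0,-0.004]
    - [0.2,0.01,0.04,0,-0.004]
    - [0.2,0.01,0.04,0,-0.004]
    - [0.2,0.01,0.04,0,-0.004]
    - [0.2,0.01,0.04,0,-0.004]

```text
time: 9.75
tool_pos: [0.5152, 0.1868, 0.1306]
tool_rot: [-3.141, 0.0, 1.415]
contact_force: [1.5, 0.4, -2.9]
opening: 0.0399
grip_force: 15.0
```

send_rows:
  targets:
    - [0.2,0.01,0.04,0,-0.004]
    - [0.2,0.009,0.04,0,-0.004]
    - [0.2,0,0,0,0]
    - [0.2,0,0,0,0]

```text
time: 10.15
tool_pos: [0.5336, 0.2657, 0.1299]
tool_rot: [-3.14, 0.001, 1.409]
contact_force: [-0.4, -1.1, -4.1]
opening: 0.0401
grip_force: 15.0
```

```bash
python3 - <<'E'
from h import *
st=observe();print(st['tool_pos'],st['tool_rot'],st['time'],st['opening'],st['contact_force'])
p,d=snap('wrist','w3.png');P=cloud('wrist',d,st);Z=P[...,2]
hsv=cv2.cvtColor(p,cv2.COLOR_RGB2HSV);H,S,V=[hsv[...,i].astype(int) for i in range(3)]
X,Y=P[...,0],P[...,1]
near=(X>.48)&(X<.59)&(Y>.31)&(Y<.44)
for nm,lo,hi in(('plate',.055,.066),('cheek',.085,.105)):
    m=near&(Z>lo)&(Z<hi);q=P[m][:,:2]*1000
    print(nm,len(q),cv2.minAreaRect(q.astype(np.float32)),np.nanmedian(Z[m]))
m=(H>60)&(H<100)&(S>60)&(Z>.08)&(Y<.35); q=P[m]*1000
print('caddy',len(q),cv2.minAreaRect(q[:,:2].astype(np.float32)),np.nanpercentile(q[:,2],[1,10,50,90,99]).round(1))
E
```

```text
[0.53363205 0.26570558 0.12994397] [-3.13997462e+00  1.26627985e-03  1.40889915e+00] 10.15 0.0400872239117921 [-0.41379841 -1.08693705 -4.09872729]
plate 14310 ((533.9271850585938, 371.5083923339844), (83.36222839355469, 58.60826110839844), 80.54000854492188) 0.06015432826684411
cheek 1093 ((527.428955078125, 333.69970703125), (5.05226469039917, 46.48551940917969), 80.42024993896484) 0.09586713305641922
caddy 8837 ((533.34912109375, 265.9015808105469), (60.065364837646484, 40.62346649169922), 80.76222229003906) [123.3 135.9 152.9 153.9 154.5]
```

View pics/w3.png

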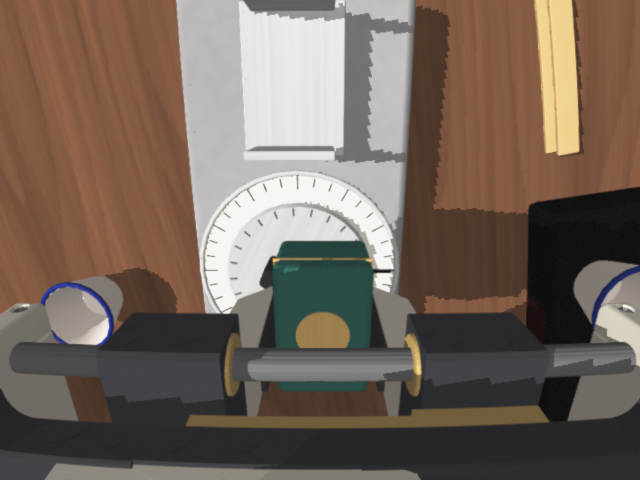

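The wrist view shows the empty pan with its cheeks ahead, rows 10–155, and the caddy held squarely at (322,320). The pan centre measures (533.9, 371.5) at z 60.2 mm and the caddy underside is at about 118 mm. I'm moving over the pan and lowering.

send_rows:
  targets:
    - [0.2,0.0005,0.035,0,-0.003]
    - [0.2,0,0.035,0,0]
    - [0.2,0,0.0356,0,0]
    - [0.2,0,0,0,0]
    - [0.2,0,0,0,0]

```text
time: 10.7
tool_pos: [0.5347, 0.3698, 0.1303]
tool_rot: [-3.141, 0.001, 1.404]
contact_force: [0.1, -0.8, -3.2]
opening: 0.04
grip_force: 15.0
```

```bash
python3 - <<'E'
from h import *
st=observe();print(st['tool_pos'],st['tool_rot'],st['time'],st['opening'],st['contact_force'])
p,d=snap('wrist');P=cloud('wrist',d,st);Z=P[...,2]
hsv=cv2.cvtColor(p,cv2.COLOR_RGB2HSV);H,S,V=[hsv[...,i].astype(int) for i in range(3)]
X,Y=P[...,0],P[...,1]
m=(H>60)&(H<100)&(S>60)&(Z>.13)&(Y<.45)&(Y>.3); q=P[m]*1000
print('caddy',len(q),cv2.minAreaRect(q[:,:2].astype(np.float32)),np.nanpercentile(q[:,2],[1,50,90,99]).round(1))
m=(X>.48)&(X<.59)&(Y>.38)&(Y<.44)&(Z>.085)&(Z<.105);q=P[m][:,:2]*1000
print('far cheek',len(q),len(q) and cv2.minAreaRect(q.astype(np.float32)))
E
```

```text
[0.53469685 0.36979276 0.13033482] [-3.14084481e+00  1.39755743e-03  1.40391798e+00] 10.7 0.04003879926636945 [ 0.12180841 -0.76956093 -3.16413624]
caddy 8380 ((534.41845703125, 369.7659606933594), (60.516204833984375, 40.783206939697266), 81.07716369628906) [131.1 153.4 154.3 154.9]
far cheek 1144 ((540.260986328125, 409.35296630859375), (5.68557596206665, 45.625), 80.37616729736328)
```

send_rows:
  targets:
    - [0.2,-0.0003,0.0015,-0.01,0]
    - [0.2,0,0,-0.015,0]
    - [0.2,0,0,-0.015,0]
    - [0.2,0,0,-0.01,0]
    - [0.2,0,0,0,0]

```text
time: 11.25
tool_pos: [0.5339, 0.3708, 0.0787]
tool_rot: [-3.139, 0.002, 1.403]
contact_force: [0.3, 0.3, -4.8]
opening: 0.0399
grip_force: 15.0
```

send_rows:
  targets:
    - [0.2,0,0,-0.002,0]
    - [0.2,0,0,-0.002,0]
    - [0.2,0,0,-0.002,0]
    - [0.2,0,0,0,0]
    - [0.2,0,0,0,0]

```text
time: 11.75
tool_pos: [0.5348, 0.3724, 0.075]
tool_rot: [3.141, -0.0, 1.404]
contact_force: [0.0, 0.0, -2.2]
opening: 0.04
grip_force: 15.0
```

send_rows:
  targets:
    - [0.2,0,0,-0.002,0]
    - [0.2,0,0,-0.002,0]
    - [0.2,0,0,0,0]
    - [0.2,0,0,0,0]

```text
time: 12.15
tool_pos: [0.5346, 0.3723, 0.0707]
tool_rot: [-3.141, 0.0, 1.404]
contact_force: [-0.6, 0.1, -2.3]
opening: 0.0396
grip_force: 15.0
```

send_rows:
  targets:
    - [0.2,0,0,-0.0015,0]
    - [0.2,0,0,-0.0015,0]
    - [0.2,0,0,0,0]
    - [0.2,0,0,0,0]

```text
time: 12.55
tool_pos: [0.5348, 0.3723, 0.0678]
tool_rot: [3.141, -0.0, 1.404]
contact_force: [0.4, -0.1, -0.6]
opening: 0.0398
grip_force: 15.0
```

send_rows:
  targets:
    - [0.2,0,0,-0.001,0]
    - [0.2,0,0,-0.001,0]
    - [0.2,0,0,0,0]
    - [0.2,0,0,0,0]

```text
time: 12.95
tool_pos: [0.5347, 0.3723, 0.0658]
tool_rot: [3.141, -0.0, 1.404]
contact_force: [-0.2, -0.2, -1.6]
opening: 0.0399
grip_force: 15.0
```

send_rows:
  targets:
    - [0.2,0,0,-0.001,0]
    - [0.2,0,0,0,0]
    - [0.2,0,0,0,0]

```text
time: 13.25
tool_pos: [0.5348, 0.3723, 0.0648]
tool_rot: [3.141, -0.0, 1.404]
contact_force: [0.2, -0.7, -0.6]
opening: 0.0396
grip_force: 15.0
```

```bash
python3 - <<'E'
from h import *
f=[]
for i in range(12):
    st=observe();f.append(st['contact_force'][2]);pc=snap('wrist')
print(np.round(f,1),np.mean(f),st['tool_pos'])
p,d=pc;P=cloud('wrist',d,st);Z=P[...,2];X,Y=P[...,0],P[...,1]
hsv=cv2.cvtColor(p,cv2.COLOR_RGB2HSV);H,S,V=[hsv[...,i].astype(int) for i in range(3)]
m=(H>60)&(H<100)&(S>60)&(Z>.07)&(Y<.45)&(Y>.3); q=P[m]*1000
print('caddy',len(q),cv2.minAreaRect(q[:,:2].astype(np.float32)),np.nanpercentile(q[:,2],[50,90]).round(1))
m=(X>.48)&(X<.59)&(Y>.395)&(Y<.44)&(Z>.075)&(Z<.105);q=P[m]*1000
print('far cheek',len(q),len(q) and cv2.minAreaRect(q[:,:2].astype(np.float32)),np.nanmedian(q[:,2]))
E
```

```text
[-0.6 -1.5 -0.9 -1.1 -2.   0.  -1.  -0.3 -0.7 -1.4 -1.2 -1.6] -1.0380712864824089 [0.53474555 0.37233557 0.06478173]
caddy 7788 ((534.5691528320312, 372.64208984375), (59.707496643066406, 40.56051254272461), 80.6546859741211) [87.9 88.8]
far cheek 5314 ((539.2041015625, 402.75067138671875), (20.501876831054688, 46.14897155761719), 82.55119323730469) 87.19841370870496
```

send_rows:
  targets:
    - [0.2,0,0,-0.001,0]
    - [0.2,0,0,-0.001,0]
    - [0.2,0,0,-0.001,0]
    - [0.2,0,0,0,0]

```text
time: 14.25
tool_pos: [0.5347, 0.3723, 0.0616]
tool_rot: [3.142, -0.0, 1.404]
contact_force: [0.6, 0.8, -0.1]
opening: 0.04
grip_force: 15.0
```

```bash
python3 - <<'E'
from h import *
f=[]
for i in range(10):
    st=observe();f.append(st['contact_force'][2]);pc=snap('wrist')
print(np.mean(f),st['tool_pos'])
E
```

```text
-0.2174951036164913 [0.53476751 0.37229253 0.06178631]
```

send_rows:
  targets:
    - [0.6,0,0,0,0]
    - [0.6,0,0,0,0]
    - [0.6,0,0,0,0]
    - [0.6,0,0,0,0]
    - [0.6,0,0,0,0]

```text
time: 15.25
tool_pos: [0.5347, 0.3723, 0.0617]
tool_rot: [3.142, 0.0, 1.404]
contact_force: [-0.1, -0.1, -0.2]
opening: 0.0551
grip_force: 0.0
```

send_rows:
  targets:
    - [0.6,0,0,0.01,0]
    - [0.6,0,0,0.03,0]
    - [0.6,0,0,0.04,0]
    - [0.6,0,-0.02,0.02,0]
    - [0.6,0,-0.03,0,0]

```text
time: 15.75
tool_pos: [0.5364, 0.3239, 0.1666]
tool_rot: [3.134, -0.005, 1.406]
contact_force: [-0.2, -0.9, -0.3]
opening: 0.0549
grip_force: 0.0
```

send_rows:
  targets:
    - [0.6,0,-0.04,0.01,0]
    - [0.6,0,-0.04,0.02,0]
    - [0.6,0,-0.05,0.02,0]
    - [0.6,0,0,0,0]
    - [0.6,0,0,0,0]

```text
time: 16.25
tool_pos: [0.5352, 0.1951, 0.2117]
tool_rot: [3.14, -0.001, 1.402]
contact_force: [-0.1, 1.0, -0.9]
opening: 0.0551
grip_force: 0.0
```

```bash
python3 - <<'E'
from h import *
st=observe();print(st['tool_pos'],st['tool_rot'],st['time'])
p,d=snap('wrist','w4.png');P=cloud('wrist',d,st);Z=P[...,2];X,Y=P[...,0],P[...,1]
hsv=cv2.cvtColor(p,cv2.COLOR_RGB2HSV);H,S,V=[hsv[...,i].astype(int) for i in range(3)]
m=(H>60)&(H<100)&(S>60)&(Z>.07)&(Y<.45)&(Y>.3); q=P[m]*1000
print('caddy',len(q),cv2.minAreaRect(q[:,:2].astype(np.float32)),np.nanpercentile(q[:,2],[50,90]).round(1))
D=np.array([.5144,.2496])
m=(np.hypot(X-D[0],Y-D[1])<.035)&(Z>.065)&(Z<.085);q=P[m]*1000
print('knob',len(q),len(q) and cv2.minAreaRect(q[:,:2].astype(np.float32)))
r=np.hypot(X-D[0],Y-D[1]);cw=-np.arctan2(Y-D[1],X-D[0])-0.164
m=(r>.03)&(r<.056)&((H<8)|(H>172))&(S>140)&(V>90)
print('red',m.sum(),np.median(cw[m]),P[m].mean(0))
m=(r>.0535)&(r<.063)&(V<70)&(Z<.06)
h,e=np.histogram(cw[m],bins=60,range=(-3.3,3.2));i=h.argmax();print('needle',m.sum(),e[i],h[max(0,i-2):i+3],np.median(cw[m]))
E
```

```text
[0.53515713 0.19508162 0.21169639] [ 3.13961828e+00 -1.15305578e-03  1.40150854e+00] 16.25
caddy 1700 ((531.0230712890625, 351.4034423828125), (19.145299911499023, 38.831851959228516), 80.09191131591797) [83.9 85. ]
knob 1179 ((513.9609375, 250.2506866455078), (14.464082717895508, 46.31667709350586), 54.082679748535156)
red 81 0.4564759810511192 [0.54746661 0.22591265 0.05063394]
needle 13 1.791666666666667 [ 0  0 13  0  0] 1.8159558178144009
```

View pics/w4.png

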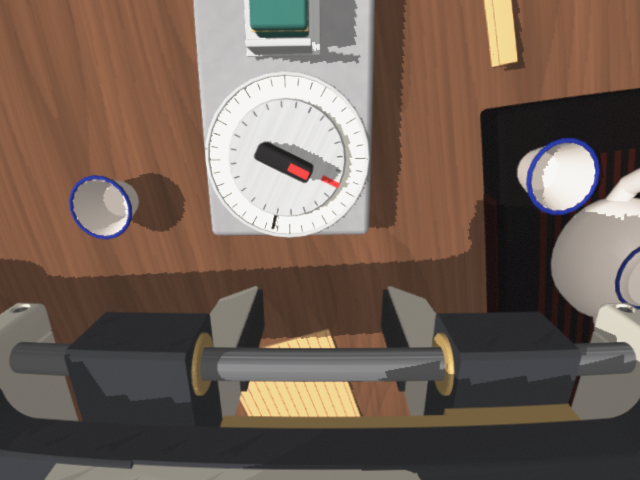

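The wrist view shows the caddy on the pan at the top, the needle at (275,222), the red mark at (330,182) and the knob at (285,162). Needle angle is about 1.82 rad and the bezel about 0.46, so I need about 1.36 rad clockwise. Next I grip the knob.

send_rows:
  targets:
    - [0.6,-0.0026,0.0072,-0.012,0.139]
    - [0.6,-0.0026,0.0072,-0.012,0.139]
    - [0.6,-0.0026,0.0072,-0.012,0.139]
    - [0.6,-0.0026,0.0072,-0.012,0.139]
    - [0.6,-0.0026,0.0072,-0.012,0.139]

```text
time: 16.8
tool_pos: [0.5208, 0.2337, 0.1491]
tool_rot: [-3.14, -0.001, 2.107]
contact_force: [0.1, 0.1, 0.2]
opening: 0.055
grip_force: 0.0
```

send_rows:
  targets:
    - [0.6,-0.0026,0.0072,-0.012,0.139]
    - [0.6,-0.0026,0.0072,-0.012,0.139]
    - [0.6,-0.0024,0.0072,-0.012,0.138]
    - [0.6,0,0,0,0]
    - [0.6,0,0,0,0]

```text
time: 17.3
tool_pos: [0.5136, 0.2544, 0.1139]
tool_rot: [-3.141, -0.001, 2.513]
contact_force: [0.5, -0.2, 0.5]
opening: 0.0551
grip_force: 0.0
```

```bash
python3 - <<'E'
from h import *
st=observe();print(st['tool_pos'],st['tool_rot'],st['time'])
for n in('top','wrist'):
    p,d=snap(n,n+'5.png');P=cloud(n,d,st);Z=P[...,2];X,Y=P[...,0],P[...,1]
    hsv=cv2.cvtColor(p,cv2.COLOR_RGB2HSV);H,S,V=[hsv[...,i].astype(int) for i in range(3)]
    m=(H>60)&(H<100)&(S>60)&(Z>.07)&(Z<.1)&(Y<.45)&(Y>.3)&(X>.48)&(X<.6); q=P[m]*1000
    print(n,'caddy',len(q),len(q) and (cv2.minAreaRect(q[:,:2].astype(np.float32)),np.nanpercentile(q[:,2],[50,90]).round(1)))
    m=(np.hypot(X-.5144,Y-.2496)<.035)&(Z>.065)&(Z<.085);q=P[m]*1000
    print('knob',len(q),len(q) and cv2.minAreaRect(q[:,:2].astype(np.float32)))
E
```

```text
[0.51364141 0.25439312 0.11394665] [-3.14080441e+00 -6.46713342e-04  2.51303809e+00] 17.3
top caddy 0 0
knob 0 0
wrist caddy 7294 (((533.863525390625, 375.02734375), (66.23219299316406, 40.08386993408203), 80.46202087402344), array([83.3, 84.2]))
knob 1919 ((513.0510864257812, 250.5926971435547), (13.82850170135498, 45.45619201660156), 54.140201568603516)
```

send_rows:
  targets:
    - [0.6,0,-0.004,-0.02,0]
    - [0.6,0,0,-0.02,0]
    - [0.6,0,0,-0.015,0]
    - [0.6,0,0,-0.005,0]
    - [0.6,0,0,0,0]

```text
time: 17.9
tool_pos: [0.5142, 0.2493, 0.0543]
tool_rot: [-3.141, -0.0, 2.514]
contact_force: [0.9, 0.4, 0.4]
opening: 0.0552
grip_force: 0.0
```

send_rows:
  targets:
    - [0.05,0,0,0,0]
    - [0.05,0,0,0,0]
    - [0.05,0,0,0,0]
    - [0.05,0,0,0,0]
    - [0.05,0,0,0,0]
  grip_force: 12

```text
time: 18.4
tool_pos: [0.5142, 0.2495, 0.0546]
tool_rot: [3.141, 0.0, 2.515]
contact_force: [0.1, 0.2, -0.3]
opening: 0.0195
grip_force: 0.0
```

send_rows:
  targets:
    - [0.05,0,0,0,0]
    - [0.05,0,0,0,0]
    - [0.05,0,0,0,0]

```text
time: 18.7
tool_pos: [0.5146, 0.25, 0.0545]
tool_rot: [3.14, 0.0, 2.515]
contact_force: [1.3, 4.0, 0.3]
opening: 0.0142
grip_force: 12.0
```

send_rows:
  targets:
    - [0.05,0,0,0,-0.1]
    - [0.05,0,0,0,-0.14]
    - [0.05,0,0,0,-0.14]
    - [0.05,0,0,0,-0.14]
    - [0.05,0,0,0,-0.14]

```text
time: 19.2
tool_pos: [0.5144, 0.2498, 0.0545]
tool_rot: [3.141, -0.0, 1.849]
contact_force: [0.9, 2.1, 0.4]
opening: 0.0139
grip_force: 12.0
```

send_rows:
  targets:
    - [0.05,0,0,0,-0.14]
    - [0.05,0,0,0,-0.14]
    - [0.05,0,0,0,-0.14]
    - [0.05,0,0,0,-0.14]
    - [0.05,0,0,0,0]

```text
time: 19.7
tool_pos: [0.5141, 0.2498, 0.0545]
tool_rot: [3.141, -0.001, 1.294]
contact_force: [0.4, 3.1, 0.7]
opening: 0.0141
grip_force: 12.0
```

send_rows:
  targets:
    - [0.05,0,0,0,-0.1]
    - [0.05,0,0,0,-0.036]
    - [0.05,0,0,0,0]
    - [0.05,0,0,0,0]

```text
time: 20.1
tool_pos: [0.5141, 0.2498, 0.0545]
tool_rot: [-3.142, -0.001, 1.162]
contact_force: [-0.7, 4.8, 2.8]
opening: 0.0138
grip_force: 12.0
```

```bash
cat > dial.py <<'E'
from h import *
st=observe();print(st['tool_pos'],st['tool_rot'],st['time'],st['opening'])
p,d=snap('wrist','w6_%d.png'%(st['time']*100));P=cloud('wrist',d,st);Z=P[...,2];X,Y=P[...,0],P[...,1]
hsv=cv2.cvtColor(p,cv2.COLOR_RGB2HSV);H,S,V=[hsv[...,i].astype(int) for i in range(3)]
D=np.array([.5142,.2500])
r=np.hypot(X-D[0],Y-D[1]);cw=-np.arctan2(Y-D[1],X-D[0])-0.164
for nm,m in dict(red=(r>.036)&(r<.056)&((H<8)|(H>172))&(S>140)&(V>90)&(Z<.06),needle=(r>.052)&(r<.064)&(V<70)&(abs(Z-.047)<.008)).items():
    c=cw[m];k=c[np.abs(c-1.8)<.5];print(nm,m.sum(),len(k),len(k) and (np.median(k),k.std()))
E
python3 dial.py; ls pics
```

```text
[0.51407    0.24982655 0.054501  ] [-3.14155474e+00 -5.59321830e-04  1.16200264e+00] 20.1 0.013844649214982088
red 44 44 (np.float64(1.8218593931424525), np.float64(0.026668485060946837))
needle 47 32 (np.float64(1.8119417771818322), np.float64(0.007487784832211157))
scale0.png
side0.png
top0.png
top2.png
top5.png
w1.png
w3.png
w4.png
w6_2010.png
wrist0.png
wrist2.png
wrist5.png
```

send_rows:
  targets:
    - [0.4,0,0,0,0]
    - [0.4,0,0,0,0]
    - [0.4,0,0,0,0]
    - [0.4,0,0,0,0]
    - [0.4,0,0,0,0]

```text
time: 20.65
tool_pos: [0.5141, 0.2493, 0.0542]
tool_rot: [-3.142, 0.0, 1.159]
contact_force: [-1.0, -0.0, -0.1]
opening: 0.0362
grip_force: 0.0
```

send_rows:
  targets:
    - [0.4,0,0,0.02,0]
    - [0.4,0,0,0.04,0]
    - [0.4,0,0,0.05,0]
    - [0.4,0,-0.03,0.03,0]
    - [0.4,0,-0.02,0,0]

```text
time: 21.15
tool_pos: [0.5164, 0.1992, 0.1994]
tool_rot: [3.134, -0.005, 1.16]
contact_force: [0.5, -0.0, -0.6]
opening: 0.0364
grip_force: 0.0
```

send_rows:
  targets:
    - [0.4,0,0,0,0]
    - [0.4,0,0,0,0]
    - [0.4,0,0,0,0]
    - [0.4,0,0,0,0]
    - [0.4,0,0,0,0]

```text
time: 21.65
tool_pos: [0.5139, 0.2001, 0.1937]
tool_rot: [-3.141, 0.001, 1.16]
contact_force: [0.6, -0.1, -0.7]
opening: 0.037
grip_force: 0.0
```

```bash
python3 dial.py; cp $(ls -t pics/w6_*|head -1) pics/final.png
```

```text
[0.51387479 0.20005494 0.19371003] [-3.14078654e+00  5.76222926e-04  1.15967154e+00] 21.65 0.03703732812977465
red 72 72 (np.float64(1.8289329845772002), np.float64(0.027890455541649137))
needle 12 12 (np.float64(1.8102621090908337), np.float64(0.0016693833405703998))
```

View pics/final.png

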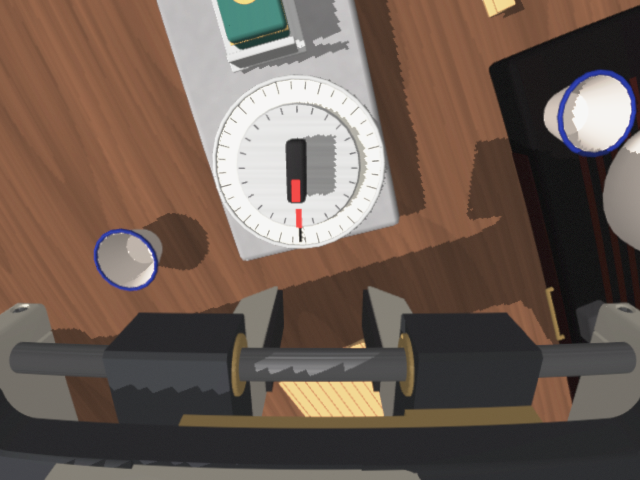

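The red mark at (299,218) points straight at the needle at (300,235), within about 1 mm, and the caddy sits on the pan.

```bash
python3 -c "
from cell import hand_in;print(hand_in())"
```

```text
the job is handed in; nothing more can be done
None
```

The caddy rests free on the scale's pan, upright and within about 2 mm of centre, the red zero mark is within about 1 mm of the needle, and the job is handed in at about 22 s with no verdict returned.

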